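# Find the raised spot of a dough roller with a dial gauge

## Robot

A 7-joint arm with a two-finger parallel gripper is mounted at the origin on a cart in front of the work surface, level with it; the furniture and walls round the work are solid. World frame = base frame: x ahead of the robot, y to its left, z up, the work surface at z = 0. Lengths are in mm, angles in rad, forces in N, time in s.
With the tool pointing down it reaches from about 400 to 875 mm from the base axis. Payload 4.4 kg.
Tool frame: the origin (TCP) lies midway between the tips of the shut fingers; the grasp point (between the pads) lies 19 mm behind it; z points along the fingers, y is the line along which they close (so a half turn about z gives the same grasp; the last joint's range is limited). The gripper opens to 85 mm and grips with 20 to 120 N. Pads are 22 mm wide; open, the fingers measure 114 mm over their backs; the gripper's body (76 mm by 85 mm) begins 54 mm behind the grasp point. The pads swing forward as they close: fully open they stand 13 mm farther back than shut.
Start: joints at [-1.402, 0.628, 0.038, 1.517, -0.027, 0.996, -0.02], TCP at [151.196, 632.185, 231.313] pointing down, gripper open.
Joint ranges: [-3.06, 3.06], [-0.37, 2.12], [-1.25, 1.32], [0.18, 2.47], [-1.1, 4.24], [0.23, 1.98], [-2.94, 2.94]. Speed limits (rad/s): [2.57, 2.57, 3.14, 3.14, 3.14, 3.14, 3.14].

## Interface

Orientations are given as [roll, pitch, yaw] about the fixed x, y, z axes, in that order (R = Rz(yaw) Ry(pitch) Rx(roll)).
In Python, from cell import telemetry, eyes, ctrl, finder gives the robot as it stands.
- The arm moves only by the tool move_arm, never from a script. Its argument "steps" is a list of rows, each a list of 7 numbers: the turn, a rotation vector about the world's x, y, z in degrees, then the shift along the world's x, y, z in m, then the finger opening in m, from 0 to 0.0854. A call has 1 to 5 rows; each row shifts and turns the commanded pose from where the row before left it; what a row does not reach is not made up. A row lasts 1/10 s, in which the tool goes at most 50 mm and 8.59 degrees, less where a joint would pass 70% of its speed; a pose out of reach is approached as far as the arm can. A call with a gripper value outside its range is refused whole. The fingers move at their own pace and stop on an object; the grip force is fixed at half the most. Time passes only in rows, so rows that do not move let the fingers close. It gives the time, the measured TCP pose, the force, the opening and the grip force at its end, in the units of the state.
- telemetry.read_state(): the state, without advancing time (a new reading comes with each control period).
- eyes.get_image(name): name is "side" or "top"; returns (picture, depth): 384x512x3 uint8, blue, green, red; 384x512 float32, mm along the optical axis (not along the pixel's ray), 0 where there is no reading.
- eyes.calibration(name): a dict with "fx", "fy", "cx", "cy" (pixels), "position" and "attitude" of the camera in the world. Camera axes: x right, y down, z forward; pixel columns grow to the right and rows downward; lengths in mm; the calibration is good to about 2 mm. A picture is of the moment at which its call begins. calibration takes no time and is no camera call.
- ctrl.finish_job(): hands the job in; it is judged then, once.
Trained networks look in the newest picture that a camera, given by its name, has taken for a name from the list of things; names that differ only in an ending like _2 or _b are one class to them, and where a whole thing is asked for, a point or a joint stands for the part that bears it (a point fixed in the world has none). Each returns a list of dicts, best first, with "confidence" (0 to 1); they miss things now and then, are a little off and sometimes report something else, mostly with a low value. They report only what shows in the picture. A call takes as long as a camera call. They do not tell look-alikes from the thing itself.
- finder.boxes_of(camera, name): "location" ([x, y, z] in mm, in the coordinates of the camera as it stood for that picture, good to about 4 mm: the middle of the surface that is visible of it).
- finder.cut_out(camera, name): "mask" (384x512 bool, what is visible of it).
- finder.pinpoint(camera, name): "location" ([x, y, z] in mm, in the coordinates of the camera as it stood for that picture, good to about 4 mm: a listed point, or the origin of a listed thing).
The state is a dict: "clock": time; "qpos": joint angles; "qd": joint speeds; "tau": joint torques, N m; "eef_pos": TCP position; "tool_rot": TCP orientation; "force": force on the tool from outside, world axes, zero at the start; "torque": the same for the moment, N m; "width": finger opening in mm; "gripper_force": force on a finger pad.
Only numpy, scipy, OpenCV 4.12 (cv2) and the standard library are available. Lean on these libraries where they do the work, as an engineer would, in place of code of your own. Each camera call takes 0.05 s, during which the arm holds its last target. There are 200 camera calls.

## Task

The small dough roller in the V-blocks of the test stand has gone out of round. By its red grip, gently lower the dial gauge until its plunger rests on the roller's middle band and is pushed in about 4 mm, and let go; then crank the roller round without forcing it to find the one raised spot, and leave the roller with that spot straight under the plunger, where the gauge reads highest. Leave the jars and the tape roll alone.

Things in the scene. Friction and masses are not known exactly. Their poses are not given: they have to be found in the camera images.
- stand: Fixed stand: dark base 150 x 150 x 12 mm, two blue V-blocks 120 mm apart, round column 235 mm high behind (at x = +65 mm). Origin on the worktop right below the roller's middle and the plunger; x away from the robot to the column, y left along the roller's axis, z up. Yokes over the V-blocks keep the roller from lifting more than 1.5 mm.
- stand_axis (a point): Point on the stand, 80 mm above its origin, where the middle of the roller's axis lies; same axes as the stand. The crank turns about the y axis through this point.
- roller: Loose metal roller in the V-blocks, 0.8 kg, turns either way about its y axis, stays put by friction. Origin on its axis, mid length; z points to the crank pin. Barrel 100 x 47 mm diameter; middle band (28 mm wide) of radius 24 mm with one smooth raised spot, 6 mm higher, 0.6 rad to each side of its top. Its angle to the crank is unknown and not reported; at least 1 rad from the plunger at the start.
- crank_pin (a point): Middle of the crank's black handle, a freely spinning sleeve 16 mm in diameter and 50 mm long, along y, beyond the roller's right end: 122 mm right (-y) of the roller's middle, 42 mm from its axis. It runs in a circle of 42 mm radius, 38 to 122 mm above the worktop, nothing beneath but the worktop. At the top at the start. Turning takes 2 to 8 N here.
- gauge (a joint): How far the dial gauge is slid down its column, m, 0 (top) to 0.066. The slide is stiff (about 10 N) and stays where it is left. At 0 the tip of the plunger, fully out, is 150 mm above the stand's origin, so it touches the round part of the band at about 0.046.
- gauge_grip (a point): Grip point in the gauge's red grip, an upright block 14 mm thick (stand y), 36 mm long (stand x), 40 mm high, on top of the gauge. The point is 16 mm below its top, 28 mm behind the plunger (+x), 118 mm above the tip of the fully extended plunger; wider parts start 24 mm below it.
- plunger (a joint): The gauge's reading: how far the sprung plunger is pushed in, m; 0 fully out, end stop 0.014; spring 1.8 N at 0, 4.8 N at 0.010. Also shown by the red needle of the white dial (72 mm, facing the robot, tilted up): up at 0, turning clockwise 0.357 rad a mm; one tick a mm, long ticks at 0, 5 and 10 mm.
- tip (a point): Lowest point of the plunger's round tip (8 mm diameter), straight above the stand's origin.
- tip_ball: The steel ball tip of the plunger, 8 mm diameter; origin at its lowest point.
- tape_roll: Roll of brown tape lying flat, 98 mm across, 25 mm high; bystander. Origin under its centre.
- spice_jar: Spice jar with a black cap, 40 mm diameter, 105 mm high; bystander. Origin under its centre.
- mustard_jar: Jar with a white lid, 62 mm diameter, 99 mm high; bystander. Origin under its centre.
Things that resemble listed ones, but are neither listed nor needed, are in the scene too. There is more than one size of the roller; the one meant has the size given above.

How it is judged (in metres and radians):
On the way:
1. the gauge is lowered so that its plunger rests on the band, pushed in about 4 mm (2 to 6.5 mm) (value of joint plunger between 0.002 and 0.0065 m and contact force between tip_ball and roller above 1 N), for 0.3 s.
At the end, for the whole second after the job is handed in: the raised spot is under the plunger: the plunger's tip rests on the band, pushed in more than 5 mm, at most 1.5 mm below the highest place the band can lift it to (tip 108.5 to 112.5 mm above the stand's origin); the roller lies in its V-blocks (axis within 2 mm of 80 mm) and is at rest (z of tip in the frame of stand between 0.1085 and 0.1125 m and value of joint plunger above 0.005 m and contact force between tip_ball and roller above 1 N and z of roller in the frame of stand between 0.078 and 0.082 m and angular speed of roller below 0.1 rad/s); the robot touches nothing.
It fails at once if the plunger is driven against its end stop (pushed in more than 13.5 mm) (value of joint plunger above 0.0135 m).
It fails at once if the plunger is jabbed onto the roller (more than 15 N) (contact force between tip_ball and roller above 15 N).
It fails at once if the roller is forced against the V-blocks and yokes (more than 100 N) (contact force between roller and stand above 100 N).
It fails at once if a jar or the tape roll is pushed away or tipped (distance of any of tape_roll, spice_jar, mustard_jar from where it was at the start of the episode above 0.02 m or angle between any of spice_jar, mustard_jar's own z axis and vertical above 0.3 rad).
It also fails if it takes over 72 s, if anything falls off the work surface, if the arm or the gripper's body presses on something with over 40 N, if the wrist force passes 120 N, or if a joint passes its speed limit or range.

## Working session

There is one attempt and no reset: what is moved stays moved. The work goes in short steps, Python scripts to look and compute and a tool call to move; the robot and the scene stay as the last step left them, time stands still between calls to the robot, and variables do not carry over. Pictures are saved under pics/ and viewed, at most 10 in all, crops included, and the job is handed in when it is done.

Besides the shell and the picture viewer there is one more tool, called after "Request:" as name(argument=value, ...) on one line, values as JSON. move_arm: Moves the arm, as the interface text tells. Its arguments: {"type":"object","properties":{"steps":{"type":"array"}},"required":["steps"]}

```bash
mkdir -p pics
cat > h.py <<'E'
import numpy as np, cv2
from scipy.spatial.transform import Rotation as R
from cell import telemetry, eyes, ctrl, finder
def RT(cam):
    c=eyes.calibration(cam); a=np.array(c["attitude"],float)
    M=a if a.shape==(3,3) else R.from_euler('xyz',a).as_matrix()
    return M,np.array(c["position"],float),c
def world(cam,p):
    M,t,_=RT(cam); return M@np.array(p,float)+t
def pix(cam,p):
    c=eyes.calibration(cam); return (round(p[0]/p[2]*c["fx"]+c["cx"]),round(p[1]/p[2]*c["fy"]+c["cy"]))
E
python3 - <<'E'
from h import *
for cam in("side","top"):
    c=eyes.calibration(cam);print(cam,c)
    im,d=eyes.get_image(cam);cv2.imwrite(f"pics/{cam}0.png",im)
    for n in("stand_axis","crank_pin","gauge_grip","tip","roller","stand","tape_roll","spice_jar","mustard_jar"):
        for r in finder.pinpoint(cam,n)[:4]:
            print(cam,n,round(r["confidence"],2),world(cam,r["location"]).round(),pix(cam,r["location"]))
s=telemetry.read_state();print(s)
E
```

```text
side {'fx': 485.0888333207248, 'fy': 485.0888333207248, 'cx': 255.7411479751496, 'cy': 192.67065327421548, 'position': array([1080.40864585,  804.22703113, 1022.07474833]), 'attitude': array([-2.29072641e+00,  1.46908541e-03,  2.52888730e+00])}
side stand_axis 0.86 [508. 123.  81.] (285, 239)
side crank_pin 0.84 [ 484. -201.   49.] (227, 181)
side crank_pin 0.66 [483.   6. 122.] (267, 200)
side gauge_grip 0.79 [536. 116. 256.] (277, 192)
side roller 0.83 [514. 115.  86.] (282, 237)
side stand 0.81 [510. 122.  -4.] (283, 260)
side tape_roll 0.84 [436. 343.   2.] (359, 300)
side spice_jar 0.97 [581. 343.  -2.] (316, 329)
side mustard_jar 0.66 [ 468. -316.   -2.] (214, 173)
top {'fx': 421.33166255180726, 'fy': 421.33166255180726, 'cx': 250.31907823617428, 'cy': 189.68453019093428, 'position': array([  22.22733753, -193.91507297, 1452.12362897]), 'attitude': array([-2.740214  , -0.00606144, -1.16823342])}
top stand_axis 0.94 [511. 127.  84.] (219, 191)
top stand_axis 0.59 [537. 119. 259.] (221, 163)
top crank_pin 0.74 [480.   9. 124.] (246, 207)
top crank_pin 0.71 [ 481. -194.   43.] (30
[... 400 characters left out ...]
.    4.] (329, 257)
{'clock': 1.0, 'qpos': array([-1.40176486,  0.6283532 ,  0.03850507,  1.5174041 , -0.02700323,
        0.99632484, -0.01999112]), 'qd': array([ 0.0011566 , -0.00144568, -0.00108049,  0.00104651,  0.00071188,
        0.00057184,  0.00031351]), 'tau': array([ 3.44645496e-04, -5.63286638e+01,  1.22602299e+00, -1.93786436e+01,
        1.09347602e-02,  1.60441468e-03, -7.29899000e-06]), 'eef_pos': array([151.21871883, 632.17311389, 231.34255091]), 'tool_rot': array([ 3.14156455e+00, -3.87158214e-05,  2.90673911e+00]), 'force': array([0.17725624, 0.23768122, 0.33983898]), 'torque': array([-0.01674676,  0.02264194,  0.02425271]), 'gripper_force': 0.0, 'width': 85.33777459977513}
```

Run:
```python
import cv2,numpy as np
a=cv2.imread("pics/side0.png")[150:350,180:400];b=cv2.imread("pics/top0.png")[120:290,140:350]
cv2.imwrite("pics/c0.png",np.hstack([cv2.resize(a,(400,400)),cv2.resize(b,(400,324)) if 0 else cv2.copyMakeBorder(cv2.resize(b,(400,324)),0,76,0,0,0)]))
```

```text
(no output)
```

View pics/c0.png

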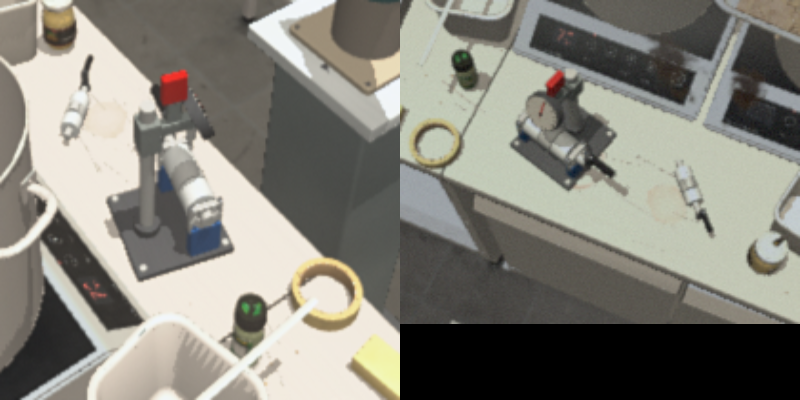

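View pics/side0.png

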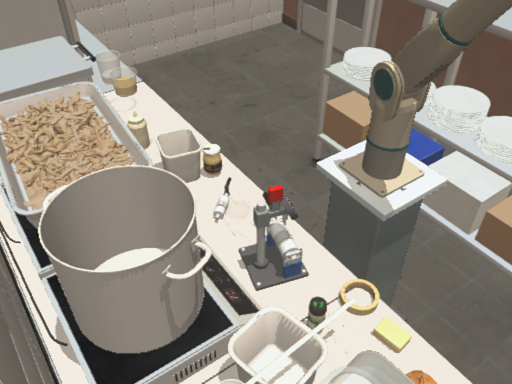

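```bash
cat >> h.py <<'E'
def cloud(cam,im,d,m):
    M,t,c=RT(cam); v,u=np.nonzero(m&(d>0)); z=d[v,u]
    return np.c_[(u-c["cx"])/c["fx"]*z,(v-c["cy"])/c["fy"]*z,z]@M.T+t
def proj(cam,p):
    M,t,c=RT(cam); q=M.T@(np.array(p,float)-t); return q[0]/q[2]*c["fx"]+c["cx"],q[1]/q[2]*c["fy"]+c["cy"]
E
python3 - <<'E'
from h import *
for cam in("side","top"):
    im,d=eyes.get_image(cam); b,g,r=[im[...,i].astype(int) for i in range(3)]
    m=(r>150)&(g<70)&(b<70); u0,v0=map(int,proj(cam,(537,118,256)))
    w=np.zeros_like(m); w[v0-25:v0+25,u0-25:u0+25]=1; m&=w
    P=cloud(cam,im,d,m); print(cam,m.sum(),P.min(0).round(),P.max(0).round(),np.median(P,0).round(),np.percentile(P[:,2],[5,50,95]).round(1))
    for n in("stand","gauge","roller","crank_pin"):
        r=finder.cut_out(cam,n)
        for k in r[:2]:
            P=cloud(cam,im,d,k["mask"]); print(n,round(k["confidence"],2),len(P),P.mean(0).round(),P.min(0).round(),P.max(0).round())
            if n=="stand" and k is r[0]:
                Q=P[abs(P[:,2]-12)<5][:,:2].astype(np.float32); print("base rect",cv2.minAreaRect(Q))
im,d=eyes.get_image("top"); cv2.imwrite("pics/d0.png",cv2.resize(im[150:220,190:270],None,fx=7,fy=7,interpolation=cv2.INTER_CUBIC))
E
```

```text
side 65 [524. 108. 269.] [559. 126. 277.] [542. 118. 273.] [269.5 272.6 275.5]
gauge 0.67 1020 [527.  97. 184.] [-307. -949. -892.] [596. 163. 277.]
roller 0.97 720 [518. 116.  96.] [415. -84.  -3.] [559. 196. 242.]
roller 0.89 285 [ 541. -144.   30.] [ 479. -204.   -5.] [ 589. -104.   57.]
crank_pin 0.88 713 [518. 117.  97.] [ 390. -140.   -3.] [557. 197. 236.]
crank_pin 0.7 268 [ 544. -141.   30.] [ 482. -200.    6.] [ 589. -104.   57.]
top 28 [522. 109. 269.] [552. 125. 277.] [537. 117. 274.] [269.7 273.9 276.2]
stand 0.95 1608 [527. 111.  97.] [453.  29.  -3.] [668. 211. 277.]
base rect ((540.858642578125, 116.47593688964844), (150.29925537109375, 151.06124877929688), 73.82640075683594)
gauge 0.62 545 [524. 120. 215.] [483.  90.  -3.] [669. 201. 277.]
gauge 0.18 1582 [530. 110.  97.] [454.  27.  -4.] [679. 209. 277.]
roller 0.84 261 [ 531. -149.   31.] [ 471. -209.   -4.] [ 589. -102.   60.]
roller 0.7 425 [497.  90.  99.] [469. -14.  -6.] [554. 184. 171.]
crank_pin 0.91 366 [496.  94. 103.] [469. -17.  22.] [527. 193. 136.]
crank_pin 0.69 543 [523. 119. 216.] [483.  90.   1.] [627. 197. 277.]
```

View pics/d0.png

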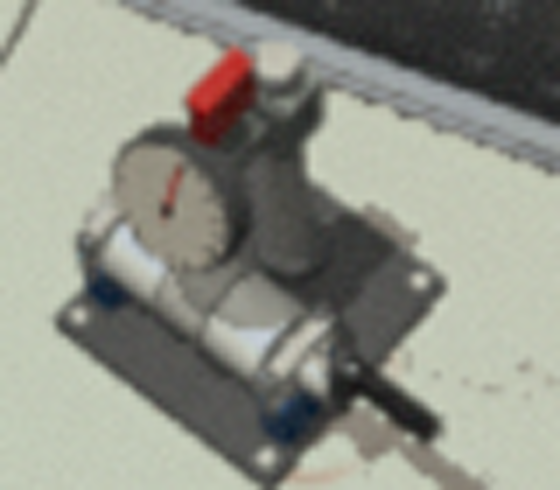

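Request:
move_arm(steps=[[0,0,0,0.03,-0.04,0.015,0.085],[0,0,0,0.03,-0.04,0.015,0.085],[0,0,0,0.03,-0.04,0.015,0.085],[0,0,0,0.03,-0.04,0.015,0.085],[0,0,0,0.03,-0.04,0.015,0.085]])

```text
clock: 2.05
eef_pos: [295.9, 438.9, 303.9]
tool_rot: [3.141, 0.0, 2.907]
force: [1.0, 0.4, 0.1]
width: 85.1
gripper_force: 0.0
```

Request:
move_arm(steps=[[0,0,0,0.03,-0.04,0.004,0.085],[0,0,0,0.03,-0.04,0.004,0.085],[0,0,0,0.03,-0.04,0.004,0.085],[0,0,0,0.03,-0.04,0.004,0.085],[0,0,0,0.03,-0.04,0.004,0.085]])

```text
clock: 2.55
eef_pos: [445.3, 239.6, 323.6]
tool_rot: [3.141, 0.0, 2.907]
force: [1.4, -0.2, 0.2]
width: 84.8
gripper_force: 0.0
```

```bash
python3 - <<'E'
from h import *
M,t,c=RT("top")
def un(x,y,z,):
    u,v=x/7+190,y/7+150; r=M@np.array([(u-c["cx"])/c["fx"],(v-c["cy"])/c["fy"],1]); return (t+r*(z-t[2])/r[2])[:2]
A,B,C=[un(*p,12) for p in((78,317),(268,457),(420,280))]
print(A.round(),B.round(),C.round(),((A+C)/2).round(1),"yaw",np.arctan2(*(C-B)[::-1]),np.arctan2(-(A-B)[0],(A-B)[1]))
im=cv2.imread("pics/side0.png");
E
python3 - <<'E'
from h import *
im,d=eyes.get_image("side"); print(telemetry.read_state()["eef_pos"],telemetry.read_state()["qpos"].round(2))
cv2.imwrite("pics/s1.png",cv2.resize(im[130:290,200:340],None,fx=4,fy=4,interpolation=cv2.INTER_CUBIC)[:600])
E
```

```text
[496. 195.] [464.  71.] [586.  38.] [541.1 116.8] yaw -0.26535505545102855 -0.2512166422641216
[451.72365111 230.21665417 324.50663059] [-0.64  0.32  0.15  1.78 -0.05  1.04  0.85]
```

View pics/s1.png

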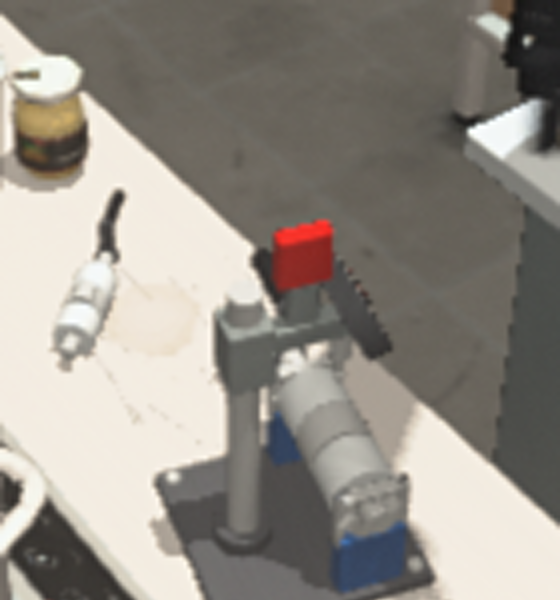

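Request:
move_arm(steps=[[0,0,-1.1,0.029,-0.038,0,0.085],[0,0,0,0.029,-0.038,0,0.085],[0,0,0,0.03,-0.039,0,0.085],[0,0,0,0,0,-0.02,0.085],[0,0,0,0,0,-0.02,0.085]])

```text
clock: 3.1
eef_pos: [533.7, 124.5, 283.0]
tool_rot: [3.141, 0.002, 2.883]
force: [-1.1, 1.4, -0.2]
width: 84.9
gripper_force: 0.0
```

Request:
move_arm(steps=[[0,0,0,0,0,-0.02,0.085],[0,0,0,0,0,-0.02,0.085],[0,0,0,0,0,0,0.085]])

```text
clock: 3.4
eef_pos: [530.5, 126.1, 240.8]
tool_rot: [-3.139, -0.005, 2.888]
force: [-0.5, 0.3, -0.6]
width: 84.9
gripper_force: 0.0
```

Run:
```python
from h import *
im,d=eyes.get_image("side"); s=telemetry.read_state();print(s["eef_pos"],s["tool_rot"],s["force"])
im2,d=eyes.get_image("top")
a=cv2.resize(im[130:280,200:340],(400,428),interpolation=cv2.INTER_CUBIC);b=cv2.resize(im2[130:237,185:285],(400,428),interpolation=cv2.INTER_CUBIC)
cv2.imwrite("pics/s2.png",np.hstack([a,b]))
```

```text
[531.58879805 126.31927591 242.34138463] [-3.14033364e+00 -2.22457570e-03  2.88767544e+00] [ 0.31628124  0.37028526 -0.52039963]
```

View pics/s2.png

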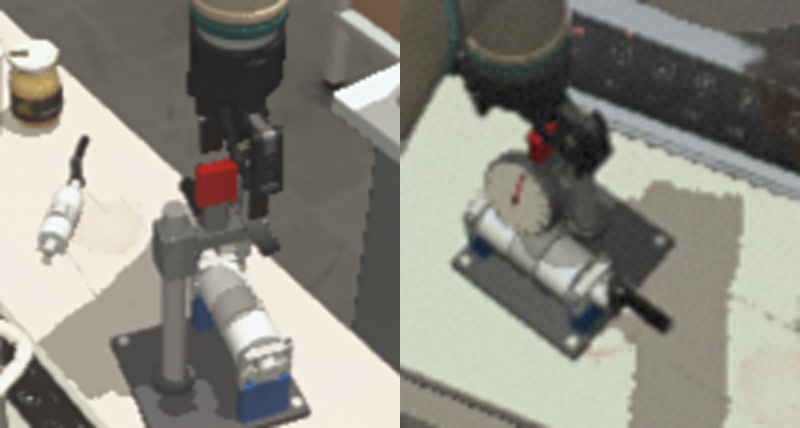

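Request:
move_arm(steps=[[0,0,0,0.0075,-0.009,0.003,0.085],[0,0,0,0,0,0,0.085],[0,0,0,0,0,0,0.085]])

```text
clock: 3.8
eef_pos: [540.8, 116.7, 247.1]
tool_rot: [3.141, 0.002, 2.886]
force: [-0.2, -0.0, -0.2]
width: 85.2
gripper_force: 0.0
```

Request:
move_arm(steps=[[0,0,0,0,0,0,0.04],[0,0,0,0,0,0,0.02],[0,0,0,0,0,0,0.005],[0,0,0,0,0,0,0.005],[0,0,0,0,0,0,0.005]])

```text
clock: 4.3
eef_pos: [539.9, 117.7, 246.2]
tool_rot: [3.141, -0.0, 2.888]
force: [-1.6, 0.4, -3.7]
width: 13.0
gripper_force: 61.0
```

Request:
move_arm(steps=[[0,0,0,0,0,-0.003,0.005],[0,0,0,0,0,-0.003,0.005],[0,0,0,0,0,-0.004,0.005],[0,0,0,0,0,-0.004,0.005],[0,0,0,0,0,-0.004,0.005]])

```text
clock: 4.8
eef_pos: [540.0, 117.7, 228.9]
tool_rot: [3.14, 0.0, 2.886]
force: [-2.8, 0.8, 7.1]
width: 13.0
gripper_force: 62.0
```

Request:
move_arm(steps=[[0,0,0,0,0,-0.004,0.005],[0,0,0,0,0,-0.004,0.005],[0,0,0,0,0,-0.003,0.005],[0,0,0,0,0,-0.001,0.005],[0,0,0,0,0,0,0.005]])

```text
clock: 5.3
eef_pos: [539.9, 117.7, 216.6]
tool_rot: [3.14, -0.0, 2.886]
force: [-1.9, 0.8, 4.3]
width: 12.8
gripper_force: 61.6
```

```bash
cat >> h.py <<'E'
def red(cam="side"):
    im,d=eyes.get_image(cam); b,g,r=[im[...,i].astype(int) for i in range(3)]
    m=(r>130)&(g<70)&(b<70); w=np.zeros_like(m); w[160:260,240:310]=1
    P=cloud(cam,im,d,m&w); return im,np.percentile(P,[3,50,97],axis=0).round(1).tolist()
def needle(u0,v0,rad=14,name=None):
    """redness of the top picture round (u0,v0); returns red centroid and crop"""
    im,d=eyes.get_image("top"); s=8
    c=cv2.resize(im[int(v0)-rad:int(v0)+rad,int(u0)-rad:int(u0)+rad],None,fx=s,fy=s,interpolation=cv2.INTER_CUBIC)
    f=c.astype(int); w=np.clip(f[...,2]-np.maximum(f[...,0],f[...,1])-25,0,None); v,u=np.mgrid[:w.shape[0],:w.shape[1]]
    if name: cv2.imwrite(name,c)
    W=max(w.sum(),1); return c,[(u*w).sum()/W/s+int(u0)-rad,(v*w).sum()/W/s+int(v0)-rad]
E
python3 - <<'E'
from h import *
im,r=red(); print(r, telemetry.read_state()["eef_pos"])
im2,d=eyes.get_image("top")
cv2.imwrite("pics/s3.png",cv2.resize(im2[150:220,190:270],None,fx=7,fy=7,interpolation=cv2.INTER_CUBIC))
E
```

```text
[[539.3, 108.2, 220.9], [555.2, 114.8, 243.4], [558.0, 122.4, 245.3]] [539.93525875 117.70889342 216.60395677]
```

View pics/s3.png

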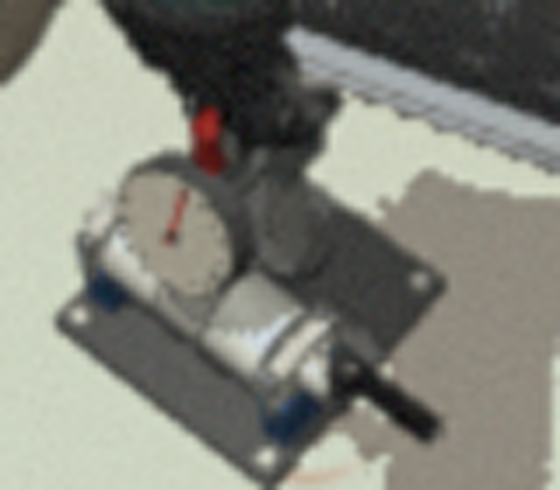

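Request:
move_arm(steps=[[0,0,0,0,0,-0.002,0.005],[0,0,0,0,0,-0.002,0.005],[0,0,0,0,0,-0.002,0.005],[0,0,0,0,0,-0.002,0.005],[0,0,0,0,0,-0.001,0.005]])

```text
clock: 5.9
eef_pos: [539.9, 117.7, 208.0]
tool_rot: [3.14, 0.0, 2.886]
force: [-2.2, 1.2, 8.8]
width: 12.8
gripper_force: 62.2
```

```bash
cat >> h.py <<'E'
YAW=-0.255; XS=np.array([np.cos(YAW),np.sin(YAW),0]); YS=np.array([-np.sin(YAW),np.cos(YAW),0]); O=np.array([512,124.4,0])
def dial(hub=(214.4,185.0),th=0.6,hz=190,im=None):
    """gauge reading in mm from needle: hub pixel, tilt th"""
    if im is None: im,_=eyes.get_image("top")
    s=8; r=9; u0,v0=int(round(hub[0]))-r,int(round(hub[1]))-r
    c=cv2.resize(im[v0:v0+2*r+1,u0:u0+2*r+1],None,fx=s,fy=s,interpolation=cv2.INTER_CUBIC).astype(int)
    w=np.clip(c[...,2]-(c[...,0]+c[...,1])/2-40,0,None); v,u=np.mgrid[:w.shape[0],:w.shape[1]]
    P=np.stack([(u+.5)/s-.5+u0-hub[0],(v+.5)/s-.5+v0-hub[1]],-1)
    H=O-20*XS+[0,0,hz]; f=lambda e:np.subtract(proj("top",H+e),proj("top",H))
    A=np.c_[f(-YS),f(np.cos(th)*np.array([0,0,1])+np.sin(th)*XS)]
    D=P@np.linalg.inv(A).T; w=w*(np.hypot(D[...,0],D[...,1])<26)
    m=(D*w[...,None]).sum((0,1))/max(w.sum(),1); a=np.arctan2(m[0],m[1])
    return round(float(np.mod(a+0.6,2*np.pi)-0.6)/0.357,2),m.round(1).tolist(),int(w.sum())
E
python3 - <<'E'
from h import *
i0=cv2.imread("pics/top0.png")
for th in(.3,.5,.7,.9): print(th,dial((213.9,179.6),th,230,i0))
im,_=eyes.get_image("top")
print(dial(im=im)); print(red()[1]); s=telemetry.read_state();print(s["eef_pos"],s["force"])
c=im[170:200,200:230]; cv2.imwrite("pics/n1.png",cv2.resize(c,None,fx=12,fy=12,interpolation=cv2.INTER_CUBIC))
E
```

```text
0.3 (-0.23, [-1.2, 14.7], 3778)
0.5 (-0.57, [-2.6, 12.4], 4119)
0.7 (-0.91, [-3.6, 10.5], 4119)
0.9 (-1.19, [-4.3, 9.5], 4119)
(1.89, [8.6, 10.8], 4559)
[[549.4, 107.1, 212.2], [554.8, 114.2, 234.4], [558.0, 118.5, 237.8]]
[539.95787531 117.69028309 207.87425817] [-2.5142384   1.45163432  7.37157441]
```

View pics/n1.png

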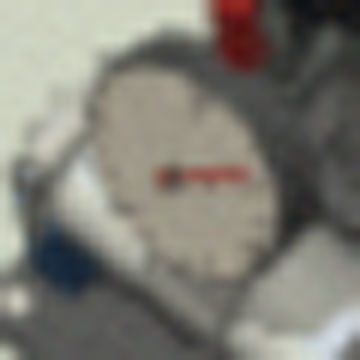

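Run:
```python
from h import *
i0=cv2.imread("pics/top0.png")
im,_=eyes.get_image("top")
H=O-20*XS+[0,0,190]; f=lambda e:np.subtract(proj("top",H+e),proj("top",H))
for th in(.2,.35,.5,.65,.8):
    A=np.c_[f(-YS),f(np.cos(th)*np.array([0,0,1])+np.sin(th)*XS)]
    print(th,A.round(3).tolist(),"ext",(np.linalg.norm(A,axis=1)*72).round(1), dial((213.9,179.5),th,230,i0)[:2], dial((214.2,184.7),th,190,im)[:2])
```

```text
0.2 [[0.235, 0.016], [0.171, -0.165]] ext [17.  17.1] (-0.08, [-0.5, 15.0]) (1.87, [9.8, 12.5])
0.35 [[0.235, 0.045], [0.171, -0.192]] ext [17.3 18.5] (-0.29, [-1.5, 14.0]) (2.08, [10.3, 11.3])
0.5 [[0.235, 0.074], [0.171, -0.214]] ext [17.8 19.8] (-0.57, [-2.5, 12.0]) (2.22, [10.0, 9.9])
0.65 [[0.235, 0.1], [0.171, -0.232]] ext [18.4 20.8] (-0.82, [-3.2, 10.6]) (2.31, [9.4, 8.7])
0.8 [[0.235, 0.124], [0.171, -0.245]] ext [19.2 21.5] (-1.05, [-3.8, 9.7]) (2.37, [8.9, 7.9])
```

Request:
move_arm(steps=[[0,0,0,0,0,-0.001,0.005],[0,0,0,0,0,-0.0005,0.005],[0,0,0,0,0,0,0.005],[0,0,0,0,0,0,0.005],[0,0,0,0,0,0,0.005]])

```text
clock: 6.55
eef_pos: [540.0, 117.7, 206.6]
tool_rot: [3.14, 0.0, 2.886]
force: [-3.8, 1.3, 9.6]
width: 12.9
gripper_force: 62.3
```

```bash
cat >> h.py <<'E'
def dial2(hub,im=None,name=None,th=.55):
    """angle of the red pixels' principal ray from hub, plus red profile over reading 0..14 mm"""
    if im is None: im,_=eyes.get_image("top")
    H=O-20*XS+[0,0,190]; f=lambda e:np.subtract(proj("top",H+e),proj("top",H))
    A=np.c_[f(-YS),f(np.cos(th)*np.array([0,0,1])+np.sin(th)*XS)]
    k=np.arange(-1,16,.25); sc=[]
    red=im[...,2].astype(np.float32)-im[...,:2].astype(np.float32).mean(2)
    for q in k:
        a=q*.357; rr=np.arange(8,22,1.); p=np.array(hub)+np.c_[rr*np.sin(a),rr*np.cos(a)]@A.T
        sc.append(cv2.remap(red,p[:,0].astype(np.float32)[None],p[:,1].astype(np.float32)[None],cv2.INTER_CUBIC).mean())
    sc=np.array(sc); i=int(sc.argmax()); 
    j=slice(max(i-4,0),i+5); w=np.clip(sc[j]-sc[i]*.4,0,None)
    return round(float((k[j]*w).sum()/w.sum()),2),round(float(sc[i]),1)
E
python3 - <<'E'
from h import *
print(dial2((213.9,179.8),cv2.imread("pics/top0.png")))
im,_=eyes.get_image("top"); cv2.imwrite("pics/n2raw.png",im)
for h in((214.2,184.6),(214.2,185.1),(213.8,184.8),(214.6,184.8)): print(dial2(h,im))
b,g,r=[im[175:195,205:225,i].astype(int) for i in range(3)]; print((r-(g+b)//2)[3:16])
E
```

```text
(-0.6, 53.7)
(3.76, 61.5)
(3.38, 60.2)
(3.45, 60.0)
(3.76, 61.7)
[[  6   9   7  14  12  14  11  13  13  13  12  11   8   3   1  -2   2   2
    0   2]
 [  6   9   9  12  14  12  14  12  14  13  13  10  14  12   6   0   4   1
    0   0]
 [  8   9   6  11  15  14  13  12  14  12  15  13  13  13  13   6   4   0
    0   0]
 [  9   6   6  10  13  16  13  12  11  13  12  13  13  13  14   9   3   1
    2  -1]
 [  6   3   3  13  15  14  14  13  14  13  12  12  12  12  14  11   5   1
    0   2]
 [  4  -1   3  12  13  12  13  17  27  13  14  11  12  12  12  15  10   3
    1   2]
 [  0  -2  -6  11  14  14  12  21  47  19  23  17  12  12  13  13  11   6
   -1  -1]
 [  4   1  -2   6  12  14  12  12  20  16  49  57  36  16  14  13  10   8
    1   2]
 [  7   8   4   2  11  13  14  13  13  11  20  49  62  55  34  16  12   7
    1  -2]
 [  6   6   5   4   8   8  11  14  12  12  13  18  24  48  64  58  35  13
    3  -1]
 [  4   5   5   6   6   8  12  16  12  13  13  13  12  15  26  43  37  12
    1  -2]
 [ -3   1   4   7   7   8  10  11  12  12  12  16  14  13  14  17  18  10
    2   3]
 [-17  -9   1   6   5   6   6   9  13  14  14  12  14  11  10   9  10  10
    2   3]]
```

Request:
move_arm(steps=[[0,0,0,0,0,0,0.02],[0,0,0,0,0,0,0.035],[0,0,0,0,0,0,0.05],[0,0,0,0,0,0.0,0.06],[0,0,0,0,0,0.01,0.06]])

```text
clock: 7.1
eef_pos: [538.9, 117.0, 214.7]
tool_rot: [-3.14, -0.003, 2.888]
force: [-0.3, -0.7, -0.1]
width: 59.9
gripper_force: 0.0
```

Request:
move_arm(steps=[[0,0,0,0,0,0.02,0.07],[0,0,0,0,0,0.03,0.085],[0,0,0,0,0,0.025,0.085],[0,0,8,-0.01,-0.025,0,0.085],[0,0,8,-0.01,-0.025,0,0.085]])

```text
clock: 7.6
eef_pos: [520.4, 67.4, 292.1]
tool_rot: [3.141, 0.003, -3.108]
force: [0.2, 0.2, 0.4]
width: 85.0
gripper_force: 0.0
```

Request:
move_arm(steps=[[0,0,8,-0.01,-0.025,0,0.085],[0,0,8,-0.01,-0.025,0,0.085],[0,0,8,-0.01,-0.01,0,0.085],[0,0,8,-0.01,-0.005,0,0.085],[0,0,8,0,0,0,0.085]])

```text
clock: 8.1
eef_pos: [478.7, 0.9, 291.4]
tool_rot: [-3.141, -0.001, -2.415]
force: [0.3, -0.1, -0.2]
width: 85.2
gripper_force: 0.0
```

Request:
move_arm(steps=[[0,0,8,0,0,-0.01,0.085],[0,0,8,0,0,-0.02,0.085],[0,0,8,0,0,-0.02,0.085],[0,0,8,0,0,-0.02,0.085],[0,0,0,0,0,0,0.085]])

```text
clock: 8.6
eef_pos: [478.4, 1.9, 219.2]
tool_rot: [3.138, -0.001, -1.86]
force: [-0.2, -0.5, 0.5]
width: 84.9
gripper_force: 0.0
```

Run:
```python
from h import *
im,_=eyes.get_image("top"); print(dial2((214.0,184.6),im))
for r in finder.pinpoint("top","crank_pin")[:3]: print(r["confidence"],world("top",r["location"]).round(1))
eyes.get_image("side")
for r in finder.pinpoint("side","crank_pin")[:3]: print(r["confidence"],world("side",r["location"]).round(1))
s=telemetry.read_state();print(s["eef_pos"],s["tool_rot"],s["qpos"].round(2),s["force"])
```

```text
(11.77, 30.5)
0.8 [ 480.  -196.4   44.4]
0.38 [476.    7.5 120.9]
0.6 [481.2   4.5 126.9]
0.52 [ 481.3 -198.3   46.7]
[480.81357859   2.2125493  221.82719304] [-3.13940212e+00  4.92720652e-04 -1.86223318e+00] [ 0.05  0.4  -0.15  1.99  0.09  0.76  2.69] [ 0.12753339 -0.18307595 -0.45916909]
```

Run:
```python
from h import *
im,d=eyes.get_image("top"); print(d[170:200:4,200:232:4].round(0)); print(proj("top",(480,2,221)))
i2,d2=eyes.get_image("side")
a=cv2.resize(i2[130:280,190:330],(400,428),interpolation=cv2.INTER_CUBIC);b=cv2.resize(im[130:237,185:285],(400,428),interpolation=cv2.INTER_CUBIC)
cv2.imwrite("pics/s4.png",np.hstack([a,b]))
```

```text
[[622. 624. 627. 630. 636. 657. 633. 641.]
 [616. 617. 619. 619. 624. 619. 621. 623.]
 [610. 613. 613. 616. 620. 612. 614. 614.]
 [608. 608. 608. 609. 606. 607. 609. 614.]
 [607. 604. 606. 610. 603. 604. 605. 617.]
 [605. 606. 605. 601. 602. 601. 601. 621.]
 [605. 602. 602. 600. 600. 599. 608. 638.]
 [604. 602. 607. 599. 598. 599. 611. 657.]]
(np.float64(247.66285909534153), np.float64(196.86058705211963))
```

View pics/s4.png

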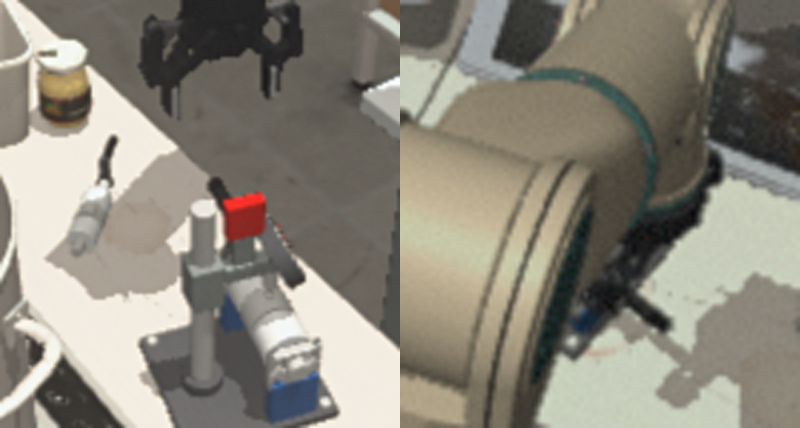

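```bash
cat >> h.py <<'E'
def band(cam="side",n=3):
    """radius of band vs angle (deg from +z toward +x stand), relative to barrel's 23.5"""
    A=[];
    for _ in range(n):
        im,d=eyes.get_image(cam); m=np.zeros(d.shape,bool); u,v=map(int,proj(cam,O+[0,0,80])); m[v-45:v+45,u-45:u+45]=1
        A.append(cloud(cam,im,d,m))
    P=np.vstack(A)-O-[0,0,80]; x,y,z=P@XS,P@YS,P[:,2]; r=np.hypot(x,z); a=np.degrees(np.arctan2(x,z))
    for lo in range(-120,150,15):
        s=(a>=lo)&(a<lo+15)&(r<36)&(r>17); b=s&(abs(y)<10); e=s&(abs(y)>18)&(abs(y)<45)
        if b.sum()>5 or e.sum()>5: print(lo,"band",b.sum(),np.percentile(r[b],[25,50,75]).round(1) if b.any() else "","barrel",e.sum(),np.percentile(r[e],[25,50,75]).round(1) if e.any() else "")
E
python3 - <<'E'
from h import *
band()
E
```

```text
-60 band 7 [21.4 21.9 22.1] barrel 18 [20.8 21.3 21.4]
-45 band 22 [21.9 22.6 22.9] barrel 27 [21.1 21.5 22.3]
-30 band 25 [21.7 22.8 23.4] barrel 40 [21.  21.7 23. ]
-15 band 28 [22.2 23.8 25.1] barrel 47 [22.2 23.1 24. ]
0 band 49 [23.7 26.4 29.4] barrel 80 [22.6 23.8 25. ]
15 band 42 [23.1 24.5 26.8] barrel 94 [22.9 23.9 25.2]
30 band 44 [24.2 25.3 25.9] barrel 99 [23.1 24.2 25.6]
45 band 45 [24.3 25.9 26.4] barrel 101 [23.6 25.1 26.2]
60 band 26 [24.9 25.9 26.6] barrel 76 [24.2 25.2 25.9]
75 band 27 [24.8 25.8 26.2] barrel 63 [24.5 25.1 25.8]
90 band 8 [25.5 25.8 26.1] barrel 24 [24.7 25.2 25.5]
```

Request:
move_arm(steps=[[0,0,2,-0.0015,-0.0035,-0.02,0.085],[0,0,0,0,0,-0.03,0.085],[0,0,0,0,0,-0.03,0.085],[0,0,0,0,0,-0.02,0.085],[0,0,0,0,0,0,0.085]])

```text
clock: 9.55
eef_pos: [476.6, -1.3, 118.7]
tool_rot: [3.137, -0.002, -1.825]
force: [-0.3, 0.3, -0.0]
width: 85.0
gripper_force: 0.0
```

Run:
```python
from h import *
s=telemetry.read_state();print(s["eef_pos"],s["tool_rot"],s["qpos"].round(2),s["force"])
im,_=eyes.get_image("side")
for r in finder.pinpoint("side","crank_pin")[:2]: print(r["confidence"],world("side",r["location"]).round(1))
cv2.imwrite("pics/s5.png",cv2.resize(im[130:270,190:330],None,fx=4,fy=4,interpolation=cv2.INTER_CUBIC))
```

```text
[476.62000513  -1.29312213 118.66368536] [ 3.13685511e+00 -1.58511911e-03 -1.82496935e+00] [ 0.03  0.57 -0.13  2.09  0.14  0.49  2.69] [-0.31386611  0.34201243 -0.02551148]
0.92 [480.6   6.4 124.1]
0.56 [ 483.2 -202.4   46. ]
```

View pics/s5.png

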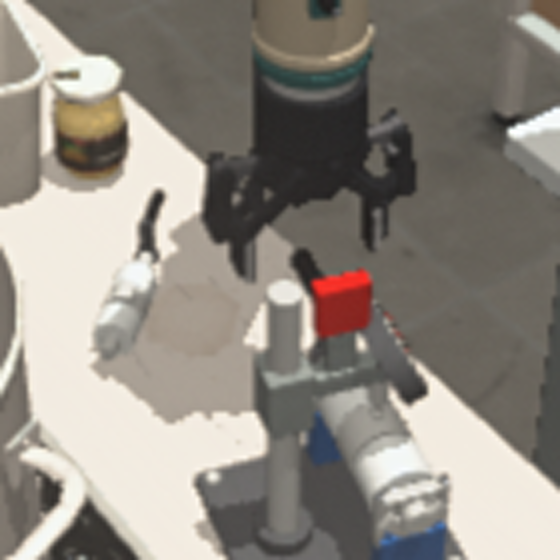

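Request:
move_arm(steps=[[1.5,5.8,0,0,0,0,0.085],[1.5,5.8,0,-0.001,0.001,-0.005,0.085],[0,0,0,0,0,-0.01,0.085],[0,0,0,0,0,0,0.06],[0,0,0,0,0,0,0.04]])

```text
clock: 10.15
eef_pos: [476.2, -0.1, 105.9]
tool_rot: [2.933, -0.001, -1.824]
force: [-0.6, -0.6, 0.3]
width: 58.6
gripper_force: 0.0
```

Run:
```python
from h import *
s=telemetry.read_state();print(s["eef_pos"],s["tool_rot"],s["qpos"].round(2),s["force"], s["width"])
T=R.from_euler('xyz',s["tool_rot"]).as_matrix(); g=s["eef_pos"]-19*T[:,2]-O; print("grasp in stand",g@XS,g@YS,g[2],"tool y in stand",T[:,1]@XS,T[:,1]@YS)
```

```text
[ 4.76179714e+02 -5.52233457e-02  1.05853187e+02] [ 2.93266273e+00 -7.38446831e-04 -1.82421812e+00] [ 0.11  0.68 -0.19  1.92  0.08  0.76  2.77] [-0.64859184 -0.62320632  0.26978884] 58.59883901513834
grasp in stand 0.672107189041899 -129.4463094670491 124.43999707891827 tool y in stand -0.9782524451715314 -0.001390717318925122
```

Request:
move_arm(steps=[[0,0,0,0,0,-0.002,0.03],[0,0,0,0,0,0,0.022],[0,0,0,0,0,0,0.01],[0,0,0,0,0,0,0.01],[0,0,0,0,0,0,0.01]])

```text
clock: 10.65
eef_pos: [477.0, -0.1, 103.7]
tool_rot: [2.932, -0.0, -1.825]
force: [-1.2, 1.3, 2.0]
width: 14.2
gripper_force: 58.5
```

```bash
cat >> h.py <<'E'
def st():
    s=telemetry.read_state(); T=R.from_euler('xyz',s["tool_rot"]).as_matrix(); g=s["eef_pos"]-19*T[:,2]-O
    x,z=g@XS,g[2]-80
    print("t",round(s["clock"],2),"stand x,z",round(x,1),round(z,1),"rad",round(np.hypot(x,z),1),"ang",round(np.degrees(np.arctan2(x,z)),1),"F x,y,z",round(s["force"]@XS,1),round(s["force"]@YS,1),round(s["force"][2],1),"q",s["qpos"].round(2),"w",round(s["width"],1))
def plan(a0,a1,step,x0,z0,r=42):
    """rows (mm, world) from grasp offset (x0,z0) along circle"""
    n=max(1,round(abs(a1-a0)/step)); p=np.array([x0,z0])
    for a in np.radians(np.linspace(a0,a1,n+1)[1:]):
        q=r*np.array([np.sin(a),np.cos(a)]); e=q-p; p=q; w=e[0]*XS; print([round(w[0]/1e3,4),round(w[1]/1e3,4),round(e[1]/1e3,4)],round(np.degrees(a)))
E
python3 - <<'E'
from h import *
st(); plan(0,-100,10,0,42)
E
```

```text
t 10.65 stand x,z 1.5 42.3 rad 42.4 ang 2.0 F x,y,z -1.5 0.9 2.0 q [ 0.11  0.68 -0.19  1.92  0.08  0.75  2.77] w 14.2
[np.float64(-0.0071), np.float64(0.0018), np.float64(-0.0006)] -10
[np.float64(-0.0068), np.float64(0.0018), np.float64(-0.0019)] -20
[np.float64(-0.0064), np.float64(0.0017), np.float64(-0.0031)] -30
[np.float64(-0.0058), np.float64(0.0015), np.float64(-0.0042)] -40
[np.float64(-0.005), np.float64(0.0013), np.float64(-0.0052)] -50
[np.float64(-0.0041), np.float64(0.0011), np.float64(-0.006)] -60
[np.float64(-0.003), np.float64(0.0008), np.float64(-0.0066)] -70
[np.float64(-0.0018), np.float64(0.0005), np.float64(-0.0071)] -80
[np.float64(-0.0006), np.float64(0.0002), np.float64(-0.0073)] -90
[np.float64(0.0006), np.float64(-0.0002), np.float64(-0.0073)] -100
```

Request:
move_arm(steps=[[0,0,0,-0.0071,0.0018,-0.0006,0.01],[0,0,0,-0.0068,0.0018,-0.0019,0.01],[0,0,0,-0.0064,0.0017,-0.0031,0.01],[0,0,0,-0.0058,0.0015,-0.0042,0.01]])

```text
clock: 11.05
eef_pos: [451.5, 6.7, 95.1]
tool_rot: [2.934, 0.0, -1.825]
force: [-2.2, 0.1, 8.4]
width: 14.2
gripper_force: 59.2
```

Run:
```python
from h import *
st(); band(n=2); st()
```

```text
t 11.05 stand x,z -24.9 33.7 rad 41.9 ang -36.4 F x,y,z -2.1 -0.4 8.4 q [ 0.1   0.67 -0.19  1.99  0.08  0.69  2.75] w 14.2
-60 band 6 [22.2 22.6 22.8] barrel 8 [21.7 22.2 22.4]
-45 band 10 [22.7 23.4 23.7] barrel 19 [22.  22.5 23.3]
-30 band 18 [23.  23.8 24.6] barrel 22 [22.6 24.2 24.8]
-15 band 23 [23.4 24.7 26.2] barrel 40 [23.1 24.4 25.3]
0 band 34 [23.4 26.  31.5] barrel 53 [22.7 24.  25.5]
15 band 32 [23.7 24.9 26.1] barrel 65 [23.2 24.6 26.2]
30 band 27 [23.7 25.7 27. ] barrel 67 [23.8 25.2 26.9]
45 band 28 [24.8 25.8 27.4] barrel 64 [23.6 25.3 26.7]
60 band 25 [25.2 25.4 26.1] barrel 57 [24.1 25.  26.1]
75 band 12 [25.1 25.3 25.8] barrel 39 [24.5 24.9 25.3]
90 band 13 [25.5 26.2 27.1] barrel 10 [24.3 24.4 25.2]
105 band 16 [27.1 27.7 28.9] barrel 6 [24.5 24.6 24.7]
t 11.15 stand x,z -26.6 32.6 rad 42.1 ang -39.2 F x,y,z -3.8 0.5 2.7 q [ 0.09  0.67 -0.19  2.    0.08  0.69  2.75] w 13.9
```

Request:
move_arm(steps=[[0,0,0,-0.005,0.0013,-0.0052,0.01],[0,0,0,-0.0041,0.0011,-0.006,0.01],[0,0,0,-0.003,0.0008,-0.0066,0.01],[0,0,0,-0.0018,0.0005,-0.0071,0.01],[0,0,0,-0.0006,0.0002,-0.0073,0.01]])

```text
clock: 11.65
eef_pos: [434.7, 11.0, 61.3]
tool_rot: [2.929, -0.001, -1.824]
force: [-4.0, 2.0, 3.4]
width: 14.6
gripper_force: 58.9
```

Run:
```python
from h import *
band(n=3); st()
```

```text
-60 band 13 [22.7 23.  23.2] barrel 14 [22.2 22.4 22.9]
-45 band 15 [22.7 23.1 23.9] barrel 24 [23.  23.3 23.6]
-30 band 21 [23.5 24.1 25. ] barrel 39 [22.8 23.9 24.4]
-15 band 31 [23.3 24.6 25.3] barrel 59 [22.6 24.2 25.2]
0 band 52 [24.9 26.5 30.2] barrel 85 [22.6 24.  25.6]
15 band 51 [24.3 26.1 26.9] barrel 94 [23.3 24.9 26. ]
30 band 43 [23.9 25.3 26.3] barrel 99 [23.7 24.9 26.4]
45 band 53 [25.5 26.4 28.5] barrel 91 [24.  24.9 26. ]
60 band 50 [28.9 30.4 31.3] barrel 80 [24.2 25.1 25.7]
75 band 18 [30.1 31.2 32.2] barrel 52 [23.8 24.5 25.2]
90 band 5 [30.  30.1 30.1] barrel 15 [24.3 24.5 24.7]
t 11.8 stand x,z -42.0 -0.5 rad 42.0 ang -90.7 F x,y,z -5.1 1.3 -1.1 q [ 0.08  0.72 -0.18  2.05  0.09  0.59  2.74] w 13.9
```

Run:
```python
from h import *
plan(-90,-170,10,-42,0)
```

```text
[np.float64(0.0006), np.float64(-0.0002), np.float64(-0.0073)] -100
[np.float64(0.0018), np.float64(-0.0005), np.float64(-0.0071)] -110
[np.float64(0.003), np.float64(-0.0008), np.float64(-0.0066)] -120
[np.float64(0.0041), np.float64(-0.0011), np.float64(-0.006)] -130
[np.float64(0.005), np.float64(-0.0013), np.float64(-0.0052)] -140
[np.float64(0.0058), np.float64(-0.0015), np.float64(-0.0042)] -150
[np.float64(0.0064), np.float64(-0.0017), np.float64(-0.0031)] -160
[np.float64(0.0068), np.float64(-0.0018), np.float64(-0.0019)] -170
```

Request:
move_arm(steps=[[0,0,0,0.0006,-0.0002,-0.0073,0.01],[0,0,0,0.0018,-0.0005,-0.0071,0.01],[0,0,0,0.003,-0.0008,-0.0066,0.01],[0,0,0,0.0041,-0.0011,-0.006,0.01]])

```text
clock: 12.2
eef_pos: [444.4, 8.2, 34.1]
tool_rot: [2.929, -0.001, -1.824]
force: [-5.9, 2.5, -1.5]
width: 14.0
gripper_force: 58.6
```

Run:
```python
from h import *
band(n=3); st()
```

```text
-60 band 7 [22.6 23.3 23.5] barrel 14 [22.  22.3 22.5]
-45 band 19 [23.  23.5 24.1] barrel 19 [22.5 23.2 23.7]
-30 band 35 [23.  24.  25.1] barrel 44 [22.4 23.9 24.9]
-15 band 29 [23.9 25.3 26.5] barrel 53 [22.9 24.  25.3]
0 band 44 [25.  26.6 29.4] barrel 87 [23.4 24.8 26.3]
15 band 53 [27.3 28.7 30.3] barrel 88 [23.9 25.4 26.7]
30 band 62 [29.9 31.4 32.5] barrel 94 [23.7 24.7 25.8]
45 band 38 [29.5 30.6 31.3] barrel 84 [24.3 25.2 26.2]
60 band 16 [24.9 26.7 27.9] barrel 67 [24.3 25.1 25.8]
75 band 17 [25.1 25.6 25.9] barrel 59 [24.4 25.  25.7]
90 band 9 [24.8 25.1 25.2] barrel 22 [24.3 24.4 24.8]
t 12.35 stand x,z -30.4 -27.4 rad 40.9 ang -132.0 F x,y,z -3.2 -1.2 -2.5 q [ 0.08  0.78 -0.17  2.03  0.11  0.55  2.74] w 14.1
```

Request:
move_arm(steps=[[0,0,0,0.0061,-0.0016,-0.007,0.01],[0,0,0,0.0045,-0.0012,-0.0026,0.01],[0,0,0,0.0045,-0.0012,-0.0022,0.01],[0,0,0,0.0048,-0.0012,-0.0015,0.01],[0,0,0,0.0048,-0.0012,-0.001,0.01]])

```text
clock: 12.85
eef_pos: [469.8, 1.3, 20.2]
tool_rot: [2.93, -0.001, -1.825]
force: [-4.0, 0.6, -3.7]
width: 13.8
gripper_force: 58.6
```

Run:
```python
from h import *
band(n=4); st()
```

```text
-60 band 10 [21.8 22.  22.4] barrel 20 [21.2 21.6 21.9]
-45 band 16 [22.5 23.  23.4] barrel 36 [21.1 21.8 22.3]
-30 band 16 [25.5 26.5 27.1] barrel 46 [21.5 22.6 23.8]
-15 band 41 [28.3 29.1 30.7] barrel 81 [22.1 23.3 24.5]
0 band 70 [28.4 30.3 32.1] barrel 103 [22.3 23.4 25. ]
15 band 53 [25.5 27.6 28.9] barrel 126 [22.7 24.2 25.4]
30 band 58 [24.3 25.4 26.7] barrel 129 [23.6 25.1 26.5]
45 band 60 [24.5 25.6 26.7] barrel 127 [24.  25.1 26.5]
60 band 46 [25.1 25.6 26.5] barrel 112 [24.1 25.3 26.1]
75 band 25 [25.  26.  26.3] barrel 73 [24.1 25.1 25.8]
90 band 16 [24.9 25.4 25.9] barrel 35 [24.4 24.8 25.5]
105 band 2 [25.3 25.3 25.3] barrel 6 [24.4 24.5 24.6]
t 13.05 stand x,z -2.6 -41.1 rad 41.2 ang -176.4 F x,y,z 2.0 -2.2 -5.0 q [ 0.09  0.82 -0.16  1.96  0.11  0.57  2.75] w 14.1
```

Request:
move_arm(steps=[[0,0,0,0,0,0,0.02],[0,0,0,0,0,0,0.035],[0,0,0,0,0,0,0.055],[0,0,0,0,0,0,0.075],[0,0,0,0.001,0,0.005,0.08]])

```text
clock: 13.55
eef_pos: [471.5, 1.6, 25.2]
tool_rot: [2.931, -0.0, -1.824]
force: [0.3, -0.3, 0.1]
width: 76.6
gripper_force: 0.0
```

Run:
```python
from h import *
band(n=2); st()
```

```text
-60 band 3 [21.7 21.8 22. ] barrel 8 [20.7 21.  21.3]
-45 band 6 [22.5 22.8 23.2] barrel 11 [21.1 21.4 22.2]
-30 band 11 [26.4 26.8 27.1] barrel 29 [21.6 22.3 23.2]
-15 band 19 [27.9 28.9 30.1] barrel 37 [21.9 22.7 23.2]
0 band 32 [27.5 29.1 31. ] barrel 55 [21.8 23.4 24.7]
15 band 30 [25.6 27.3 28.3] barrel 56 [23.4 24.4 25.6]
30 band 26 [24.4 25.5 25.9] barrel 70 [23.2 24.3 25.8]
45 band 32 [24.5 25.2 26.6] barrel 68 [23.9 25.2 26.3]
60 band 22 [24.2 25.3 26.1] barrel 60 [24.3 25.2 26.3]
75 band 15 [24.9 25.5 26.3] barrel 33 [24.4 25.1 26. ]
90 band 7 [25.3 25.6 26.2] barrel 18 [24.3 24.8 25.6]
t 13.65 stand x,z -3.2 -35.5 rad 35.7 ang -174.8 F x,y,z 0.1 0.2 0.2 q [ 0.09  0.81 -0.17  1.96  0.11  0.58  2.75] w 79.9
```

Request:
move_arm(steps=[[0,0,0,0.004,-0.001,0.02,0.08],[0,0,0,0.006,-0.0015,0.03,0.08],[0,0,0,0.006,-0.0015,0.03,0.08],[0,0,0,0.004,-0.01,0.03,0.08],[0,0,0,0,-0.03,0.03,0.08]])

```text
clock: 14.15
eef_pos: [492.8, -39.6, 166.8]
tool_rot: [2.933, 0.003, -1.819]
force: [0.8, -1.2, -0.4]
width: 80.0
gripper_force: 0.0
```

Request:
move_arm(steps=[[0,0,0,0,-0.03,0.03,0.08],[0,0,0,0,-0.04,0.02,0.08],[0,0,0,0,-0.04,0.02,0.08],[0,0,0,0,-0.04,0,0.08],[0,0,0,0,-0.04,0,0.08]])

```text
clock: 14.65
eef_pos: [492.2, -234.3, 236.4]
tool_rot: [2.935, -0.001, -1.825]
force: [0.6, 1.1, -1.0]
width: 79.5
gripper_force: 0.0
```

Run:
```python
from h import *
im,d=eyes.get_image("top"); print(d[170:200:6,200:232:6].round(0)); print([dial2(h,im) for h in((214.0,184.6),(214.2,184.9),(214.2,184.4))])
band(n=3); band("top",2); st()
cv2.imwrite("pics/n3.png",cv2.resize(im[170:202,200:232],None,fx=14,fy=14,interpolation=cv2.INTER_CUBIC))
```

```text
[[1619. 1606. 1607. 1352. 1376. 1416.]
 [1596. 1592. 1391. 1380. 1415. 1448.]
 [1582. 1492. 1406. 1389. 1390. 1516.]
 [1574. 1482. 1416. 1404. 1401. 1551.]
 [1549. 1553. 1558. 1462. 1459. 1459.]]
[(9.13, 56.0), (9.35, 56.5), (9.19, 57.0)]
-60 band 5 [22.1 22.2 22.5] barrel 11 [21.3 21.5 21.7]
-45 band 9 [22.1 22.7 22.8] barrel 31 [20.7 21.5 22.2]
-30 band 18 [25.5 26.3 27.9] barrel 36 [20.9 21.8 22.5]
-15 band 28 [28.8 30.  31.7] barrel 50 [21.5 22.6 23.8]
0 band 51 [27.6 28.9 30.7] barrel 78 [22.6 23.7 25.2]
15 band 43 [25.4 26.6 28.6] barrel 89 [22.6 23.7 25.5]
30 band 43 [24.4 25.7 27. ] barrel 99 [23.3 24.6 25.6]
45 band 35 [24.1 25.4 26.3] barrel 100 [23.4 24.6 25.8]
60 band 34 [24.8 25.8 26.7] barrel 75 [24.1 25.2 26.1]
75 band 23 [25.5 25.8 26.6] barrel 54 [24.4 25.1 26. ]
90 band 8 [25.5 25.5 25.6] barrel 29 [24.4 24.7 25.2]
-105 band 2 [22.2 22.4 22.6] barrel 6 [20.7 21.4 21.8]
-90 band 6 [22.2 22.6 23. ] barrel 17 [21.1 22.3 23.2]
-75 band 13 [21.  23.  24.6] barrel 28 [21.7 22.6 23.3]
-60 band 11 [22.4 23.2 24.1] barrel 33 [21.9 23.1 24.1]
-45 band 6 [22.6 25.1 27.2] barrel 40 [21.5 23.9 25.1]
-30 band 0  barrel 24 [22.7 23.9 25.9]
-15 band 0  barrel 28 [21.  24.  26.2]
0 band 0  barrel 19 [22.7 24.1 26.1]
15 band 0  barrel 23 [22.  23.7 25.4]
30 band 0  barrel 13 [22.7 24.3 24.8]
45 band 0  barrel 14 [22.9 23.6 24.5]
t 14.95 stand x,z 74.3 173.9 rad 189.1 ang 23.1 F x,y,z 1.0 0.3 -0.4 q [ 0.72  0.64 -0.58  1.61  0.34  1.21  2.93] w 79.8
```

View pics/n3.png

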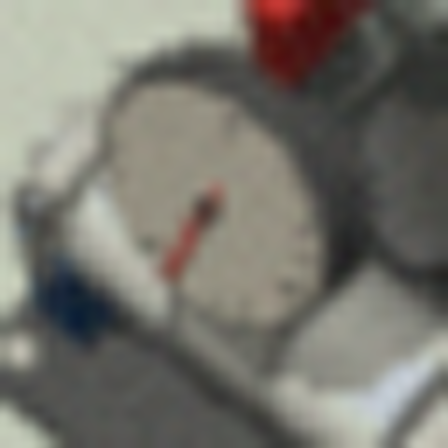

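```bash
python3 -c "
from h import *
print(dial2((214.1,184.5))); print(ctrl.finish_job())"
```

```text
(9.15, 54.8)
the job is handed in; nothing more can be done
None
```

The job is handed in, though I don't have the verdict. The gauge was lowered to about 3.7 mm on the plain band and released. I then cranked the roller about 175° until the raised spot was under the plunger, where the gauge reads about 9.2 mm by my reading of the dial in the camera picture. That is about 0.5 mm short of the expected peak, inside the 1.5 mm allowed. The arm is clear of everything, and I saw no sign that the jars or tape roll were touched.

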